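Throw the fixture clamp over centre with its extension bar

TASK

Lock the heat sink down in the drilling fixture: take the longer of the two steel bars out of the bar stand, stand it in the socket of the clamp's lever, and use it to throw the lever over, towards the heat sink, past its dead point until the clamp snaps fully shut. Work the clamp only through the bar, do not touch the clamp itself with the gripper; leave the bar standing in the socket and let go of it, and leave the short bar alone in the stand.

Things in the scene. Friction and masses are not known exactly. Their poses are not given: they have to be found in the camera images.
- clamp: drilling fixture fixed to the bench: aluminium base 220 x 90 x 12 mm, over-centre clamp between steel cheeks (tops at z 74 mm), white finned heat sink 38 x 50 x 29 mm. Origin on the bench under the lever's pivot, z up; x points to the heat sink (centre 100 mm off), the way the lever is thrown; y is along the hinge axis. A raised steel arm with a black foot leads the lever by some 40 degrees
- clamp_pivot (a point): point on the lever's hinge axis, mid-way between the cheeks, 62 mm above the bench (fixed; its axes are those of the clamp)
- socket_floor (a point): centre of the floor of the lever's socket, 30 mm from the pivot. Socket: dark steel cup, bore 18 mm wide up to 28 mm above the floor, then flaring to a mouth 42 mm wide inside, 50 mm outside, at 50 mm above the floor. z points out of the socket along the lever; at the start it stands straight up (mouth 142 mm above the bench)
- clamp_lever (a joint): lever angle, rad: 0 = upright, clamp open (start); grows as the lever leans to the clamp's +x; 0.90 = shut, at the stop. A spring strut holds it upright and resists the throw with about 1.2 N m at the start, falling to nothing at 0.74 (dead point), then pulls it on to the stop with 0.4 N m; let go earlier, it springs back upright
- bar_stand: grey plastic block, 70 x 130 x 45 mm, fixed, with two round wells 20 mm wide and 35 mm deep in its top, 35 mm either side of its centre along its y (floors 10 mm above the bench). Origin under its centre; z up. A tall stereo microscope (about 0.4 m) stands on the bench straight ahead of the robot, left of clamp and stand: go round or over it
- long_bar: the longer bar: a round steel rod 15 mm in diameter and 170 mm long with a 55 mm black rubber sleeve near its top, 0.16 kg, standing upright in one of the wells (top 180 mm above the bench). Origin at the centre of its foot; z along the rod to the sleeve end. The foot is chamfered
- short_bar: the shorter bar: like the long one but only 90 mm long, standing upright in the other well (top 100 mm above the bench). Origin at the centre of its foot; z along the rod

How it is judged:
On the way, in this order (a step that is already met when the one before it is completed fails the run):
1. the long bar stands in the socket of the open lever (distance between long_bar and socket_floor below 0.018 m and value of joint clamp_lever below 0.5 rad), for 0.1 s.
2. the lever has been thrown past the dead point to its stop with the bar in the socket (value of joint clamp_lever above 0.85 rad and distance between long_bar and socket_floor below 0.022 m), for 0.2 s.
At the end, for the whole second after the job is handed in: the lever is at its shut stop (above 0.85 rad), the long bar rests in the lever's socket (foot within 22 mm of the socket floor, within 20 degrees of the socket's line), still and let go, and the short bar still stands in its well (all of step 2 and angle between the z axis of long_bar and the z axis of socket_floor, either way round below 0.35 rad and linear speed of long_bar below 0.03 m/s and z of short_bar in the frame of bar_stand below 0.02 m and angle between short_bar's own z axis and vertical below 0.3 rad and horizontal distance between short_bar and bar_stand below 0.05 m); the robot touches nothing.
It fails at once if the robot touches the clamp itself (more than 3 N) (contact force between any of the fingers, the arm and clamp above 3 N).
It fails at once if the short bar is taken or knocked out of its well (distance of short_bar from where it was at the start of the episode above 0.03 m).
It also fails if it takes over 54 s, if anything falls off the work surface, if the arm or the gripper's body presses on something with over 40 N, if the wrist force passes 120 N, or if a joint passes its speed limit or range.

ROBOT

A 7-joint arm with a two-finger parallel gripper is mounted at the origin on a cart in front of the work surface, level with it; the furniture and walls round the work are solid. World frame = base frame: x ahead of the robot, y to its left, z up, the work surface at z = 0. Lengths are in m, angles in rad, forces in N, time in s.
With the tool pointing down it reaches from about 0.425 to 1.025 m from the base axis. Payload 9.4 kg.
Tool frame: the origin (TCP) lies on the mounting face of the last link; the fingertips stand 173 mm ahead of it and the grasp point (between the pads) lies 155 mm ahead of it; z points along the fingers, y is the line along which they close (so a half turn about z gives the same grasp; the last joint's range is limited). The gripper opens to 85 mm and grips with 20 to 120 N. Pads are 22 mm wide; open, the fingers measure 114 mm over their backs; the gripper's body (76 mm by 85 mm) begins 54 mm behind the grasp point. The pads swing forward as they close: fully open they stand 13 mm farther back than shut.
Start: joints at [-1.341, 0.599, -0.003, 1.599, 0.002, 0.943, -0.08], TCP at [0.219, 0.691, 0.405] pointing down, gripper open.
Joint ranges: [-2.57, 2.57], [-0.35, 1.97], [-1.29, 1.29], [0.11, 2.56], [-1.05, 4.19], [0.11, 1.86], [-2.63, 2.63]. Speed limits (rad/s): [2.22, 2.22, 3.01, 3.01, 3.14, 3.14, 3.14].

INTERFACE

Orientations are given as a 3x3 rotation matrix whose columns are the frame's x, y, z axes.
In Python, from plant import ctrl, cams, hand_in gives the robot as it stands. The module is installed in compiled form; this text tells all that it offers.
- The arm moves only by the tool jog_arm, never from a script. Its argument "rows" is a list of rows, each a list of 5 numbers: the shift along the world's x, y, z in m, then the turn about the world's z in rad, then the closure, from 0 (fully open) to 1 (shut). A call has 1 to 10 rows; each row is the pose to reach, as a shift and turn from the pose commanded when the call began; what a row does not reach only later rows make up. A row lasts 1/10 s, in which the tool goes at most 50 mm and 8.59 degrees, less where a joint would pass 70% of its speed; a pose out of reach is approached as far as the arm can. A call with a gripper value outside its range is refused whole. The fingers move at their own pace and stop on an object; "force" is the grip in N (left out, the last holds). Time passes only in rows, so rows that repeat a pose let the fingers close. It gives the time, the measured TCP pose, the force, the opening and the grip force at its end, in the units of the state.
- ctrl.state(): the state, without advancing time (a new reading comes with each control period).
- cams.grab_frame(name): name is "scene" or "side" or "wrist"; returns the picture (420x560x3 uint8, red, green, blue); there is no depth.
- cams.calibration(name): a dict with "camera_matrix" (3x3 intrinsics, pixels), "extrinsics" (4x4, takes a point from camera to world coordinates). Camera axes: x right, y up, looking along -z (the intrinsics and any distortion apply to the point x, -y, -z); pixel columns grow to the right and rows downward; lengths in m; the calibration is good to about 2 mm. A picture is of the moment at which its call begins: read the wrist's pose just before it. calibration takes no time and is no camera call; for the wrist camera it gives the pose at the moment of the call.
- hand_in(): hands the job in; it is judged then, once.
The state is a dict: "t": time; "joint_pos": joint angles; "dq": joint speeds; "joint_efforts": joint torques, N m; "tool_pos": TCP position; "eef_rot": TCP orientation; "wrist_force": force on the tool from outside, world axes, zero at the start; "moment": the same for the moment, N m; "gripper_width": opening from 0.0 (shut) to 1.0 (fully open); "finger_force": force on a finger pad.
Only numpy, scipy, OpenCV 4.12 (cv2) and the standard library are available. Lean on these libraries where they do the work, as an engineer would, in place of code of your own. Each camera call takes 0.05 s, during which the arm holds its last target. There are 200 camera calls.

## Working session

There is one attempt and no reset: what is moved stays moved. The work goes in short steps, Python scripts to look and compute and a tool call to move; the robot and the scene stay as the last step left them, time stands still between calls to the robot, and variables do not carry over. Pictures are saved under pics/ and viewed, at most 10 in all, crops included, and the job is handed in when it is done.

Besides the shell and the picture viewer there is one more tool, called after "Emit:" in YAML: its name, and indented under it one key for each argument. jog_arm: Moves the arm, as the interface text tells. Its arguments: {"type":"object","properties":{"rows":{"type":"array"},"force":{"type":"number"}},"required":["rows"]}

```bash
mkdir -p pics
python3 - <<'E'
from plant import ctrl,cams
import cv2,numpy as np
s=ctrl.state();print({k:np.round(v,3).tolist() for k,v in s.items()})
for n in ("scene","side"):
    im=cams.grab_frame(n);cv2.imwrite(f"pics/{n}0.png",im[:,:,::-1])
for n in ("scene","side","wrist"):
    c=cams.calibration(n);print(n,{k:np.round(v,3).tolist() for k,v in c.items()})
E
```

```text
{'t': 0.0, 'joint_pos': [-1.341, 0.6, -0.003, 1.6, 0.002, 0.943, -0.08], 'dq': [0.001, 0.0, 0.0, -0.0, -0.001, -0.002, -0.0], 'joint_efforts': [-0.002, -77.644, 1.564, -25.804, 0.012, 0.009, -0.0], 'tool_pos': [0.219, 0.691, 0.404], 'eef_rot': [[-0.953, 0.302, -0.0], [0.302, 0.953, -0.002], [-0.0, -0.002, -1.0]], 'wrist_force': [0.126, 0.205, -0.379], 'moment': [-0.004, 0.037, -0.076], 'finger_force': 0.0, 'gripper_width': 0.998}
scene {'camera_matrix': [[395.63, 0.0, 285.096], [0.0, 395.63, 218.754], [0.0, 0.0, 1.0]], 'extrinsics': [[-0.671, 0.47, -0.574, 0.028], [-0.741, -0.433, 0.512, 0.033], [-0.008, 0.769, 0.639, 0.624], [0.0, 0.0, 0.0, 1.0]]}
side {'camera_matrix': [[470.822, 0.0, 276.554], [0.0, 470.822, 205.042], [0.0, 0.0, 1.0]], 'extrinsics': [[0.86, 0.283, -0.425, 0.132], [-0.511, 0.476, -0.716, -1.009], [-0.001, 0.832, 0.554, 0.552], [0.0, 0.0, 0.0, 1.0]]}
wrist {'camera_matrix': [[369.696, 0.0, 281.637], [0.0, 369.696, 212.113], [0.0, 0.0, 1.0]], 'extrinsics': [[0.302, -0.921, -0.247, 0.155], [0.953, 0.292, 0.08, 0.711], [-0.001, -0.26, 0.966, 0.373], [0.0, 0.0, 0.0, 1.0]]}
```

View pics/scene0.png

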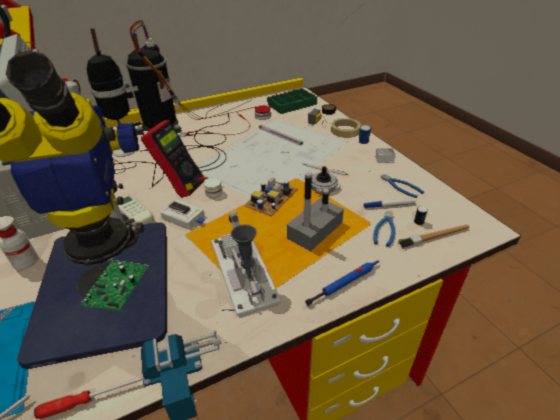

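View pics/side0.png

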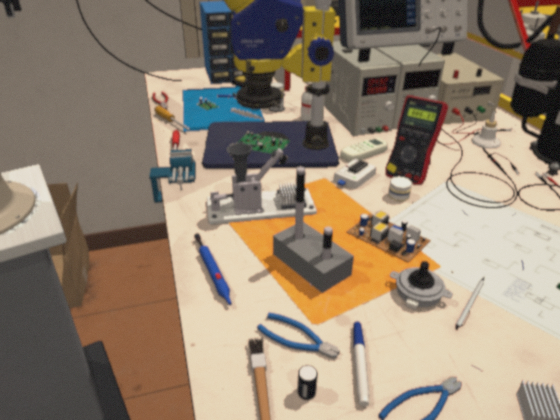

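The scene view shows the long bar at about (308,176), the short one at (325,192) and the cup mouth at about (245,234). In the side view they are at about (300,170), (327,232) and (239,150). I'll enlarge both views to read the points more accurately.

Run:
```python
import cv2,numpy as np
a=cv2.imread("pics/scene0.png")[160:320,200:360];b=cv2.imread("pics/side0.png")[130:290,200:360]
o=np.hstack([cv2.resize(x,(400*1,400),interpolation=cv2.INTER_CUBIC) for x in (a,b)])
for i in range(0,800,50):
    cv2.line(o,(i,0),(i,6),(0,0,255),1)
for i in range(0,400,50):
    cv2.line(o,(0,i),(6,i),(0,0,255),1);cv2.line(o,(400,i),(406,i),(0,0,255),1)
cv2.imwrite("pics/crop0.png",o)
```

```text
(no output)
```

View pics/crop0.png

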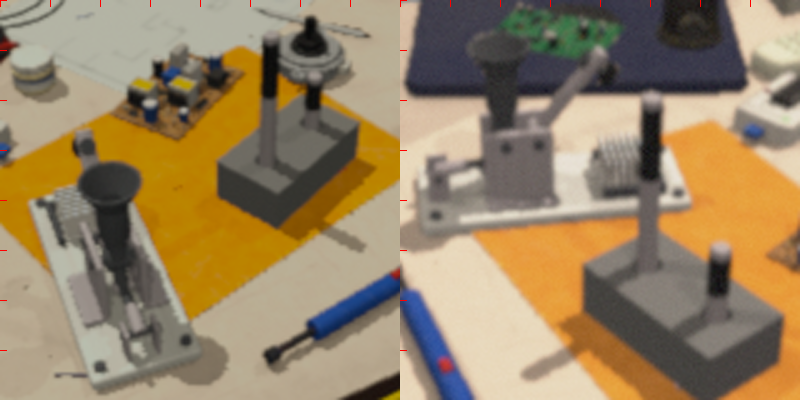

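The crop gives the long bar top, its well entry, the short bar top and the mouth centre in both views. It also gives the base corners: scene crop (98,385), (200,350), (30,203); side crop (425,230), (690,207).

```bash
cat > h.py <<'E'
import numpy as np
from plant import ctrl,cams
def ray(n,uv,c=None):
    c=c or cams.calibration(n);K=np.array(c["camera_matrix"]);T=np.array(c["extrinsics"])
    d=np.linalg.solve(K,[*uv,1.]);return T[:3,3],T[:3,:3]@(d*[1,-1,-1])
def onz(n,uv,z,c=None):
    o,d=ray(n,uv,c);return o+d*(z-o[2])/d[2]
def proj(n,P,c=None):
    c=c or cams.calibration(n);T=np.array(c["extrinsics"]);p=T[:3,:3].T@(np.array(P)-T[:3,3]);p=p*[1,-1,-1]
    q=np.array(c["camera_matrix"])@p;return q[:2]/q[2]
def tri(rs):
    A=0;b=0
    for o,d in rs:
        d=d/np.linalg.norm(d);M=np.eye(3)-np.outer(d,d);A=A+M;b=b+M@o
    return np.linalg.solve(A,b)
E
python3 - <<'E'
from h import *
np.set_printoptions(precision=4,suppress=True)
S=lambda u,v:(200+u/2.5,160+v/2.5); D=lambda u,v:(200+(u-400)/2.5,130+v/2.5)
for n,a,b,z in [("long top",(271,35),(652,97),.18),("entry",(268,163),(648,270),.045),("short top",(314,75),(720,247),.10),("mouth",(110,183),(498,46),.142)]:
    print(n,tri([ray("scene",S(*a)),ray("side",D(*b))]),onz("scene",S(*a),z),onz("side",D(*b),z))
for p in [(98,385),(200,350),(30,203)]: print("base",onz("scene",S(*p),.01))
for p in [(425,230),(690,207)]: print("base side",onz("side",D(*p),.01))
E
```

```text
long top [ 0.5041 -0.4571  0.1784] [ 0.5002 -0.4541  0.18  ] [ 0.5048 -0.4577  0.18  ]
entry [ 0.5041 -0.459   0.0391] [ 0.4975 -0.4533  0.045 ] [ 0.5016 -0.4643  0.045 ]
short top [ 0.5144 -0.5261  0.0987] [ 0.5119 -0.524   0.1   ] [ 0.5146 -0.5267  0.1   ]
mouth [ 0.4846 -0.2728  0.1403] [ 0.4812 -0.2712  0.142 ] [ 0.485  -0.2742  0.142 ]
base [ 0.4297 -0.2078  0.01  ]
base [ 0.4024 -0.2865  0.01  ]
base [ 0.633  -0.2839  0.01  ]
base side [ 0.4041 -0.2936  0.01  ]
base side [ 0.6018 -0.3741  0.01  ]
```

Run:
```python
from h import *
np.set_printoptions(precision=3,suppress=True)
print("micro base",onz("scene",(95,240),0.02),onz("side",(315,145),0.02))
for P in [(.219,.691,.405),(.219,.691,.23),(.5,0,0),(.5,0,.4)]: print(P,proj("side",P),proj("scene",P))
print(tri([ray("side",(320,50)),ray("scene",(125,137))]))
```

```text
micro base [ 0.806 -0.086  0.02 ] [ 0.763 -0.136  0.02 ]
(0.219, 0.691, 0.405) [ -3.194 -46.043] [ 3062.561 -1428.032]
(0.219, 0.691, 0.23) [15.787 18.853] [-9698.154  8342.49 ]
(0.5, 0, 0) [197.592 155.22 ] [119.291 359.572]
(0.5, 0, 0.4) [179.299 -19.105] [ 18.045 160.673]
[ 0.724 -0.19   0.273]
```

The microscope is left of the clamp, at roughly x 0.7–0.8, y −0.1. The gripper's yaw already nearly matches the hinge axis, at 72° against about 68.5°. I'll go over high and inside it.

Emit:
jog_arm:
  rows:
    - [0.05,-0.05,0.1,0,0]
    - [0.1,-0.1,0.2,0,0]
    - [0.15,-0.2,0.26,0,0]
    - [0.2,-0.3,0.26,0,0]
    - [0.2,-0.3,0.26,0,0]
    - [0.2,-0.3,0.26,0,0]
    - [0.2,-0.3,0.26,0,0]
    - [0.2,-0.3,0.26,0,0]
    - [0.2,-0.3,0.26,0,0]
    - [0.2,-0.3,0.26,0,0]

```text
t: 1.1
tool_pos: [0.4224, 0.3855, 0.6683]
eef_rot: [[-0.951, 0.31, 0.005], [0.31, 0.951, 0.002], [-0.004, 0.003, -1.0]]
wrist_force: [-0.0, 0.3, 0.1]
gripper_width: 1.001
finger_force: 0.0
```

Emit:
jog_arm:
  rows:
    - [0.03,-0.2,0,0,0]
    - [0.03,-0.2,0,0,0]
    - [0.03,-0.2,0,0,0]
    - [0.03,-0.2,0,0,0]
    - [0.04,-0.5,0,0,0]
    - [0.04,-0.5,0,0,0]
    - [0.04,-0.5,0,0,0]
    - [0.04,-0.5,0,0,0]
    - [0.04,-0.5,0,0,0]
    - [0.04,-0.5,0,0,0]

```text
t: 2.1
tool_pos: [0.4583, -0.1082, 0.6646]
eef_rot: [[-0.953, 0.302, 0.0], [0.302, 0.953, 0.0], [-0.0, 0.0, -1.0]]
wrist_force: [1.8, 0.2, -1.3]
gripper_width: 1.002
finger_force: 0.0
```

Emit:
jog_arm:
  rows:
    - [0.04,-0.2,0,-0.07,0]
    - [0.04,-0.2,0,-0.07,0]
    - [0.04,-0.2,0,-0.07,0]
    - [0.04,-0.2,0,-0.07,0]
    - [0.042,-0.347,-0.26,-0.07,0]
    - [0.042,-0.347,-0.26,-0.07,0]
    - [0.042,-0.347,-0.26,-0.07,0]
    - [0.042,-0.347,-0.26,-0.07,0]
    - [0.042,-0.347,-0.26,-0.07,0]
    - [0.042,-0.347,-0.26,-0.07,0]

```text
t: 3.1
tool_pos: [0.5011, -0.4536, 0.4028]
eef_rot: [[-0.93, 0.367, -0.0], [0.367, 0.93, 0.001], [0.001, 0.0, -1.0]]
wrist_force: [0.4, -0.0, 1.3]
gripper_width: 0.998
finger_force: 0.0
```

Run:
```python
from h import *
import cv2
s=ctrl.state();print(s["t"],np.round(s["tool_pos"],4),np.round(s["joint_pos"],2),np.round(s["eef_rot"],3).tolist())
c=cams.calibration("wrist");im=cams.grab_frame("wrist");cv2.imwrite("pics/w1.png",im[:,:,::-1])
import pickle;pickle.dump(c,open("w1.pkl","wb"))
print(proj("wrist",(.504,-.457,.18),c),proj("wrist",(.484,-.273,.142),c))
```

```text
3.1 [ 0.5011 -0.4536  0.4028] [ 0.31  0.59  0.55  1.75 -0.38  0.91  2.21] [[-0.93, 0.367, -0.0], [0.367, 0.93, 0.001], [0.001, 0.0, -1.0]]
[278.03674564 246.61835676] [555.27408654  86.65269188]
```

View pics/w1.png

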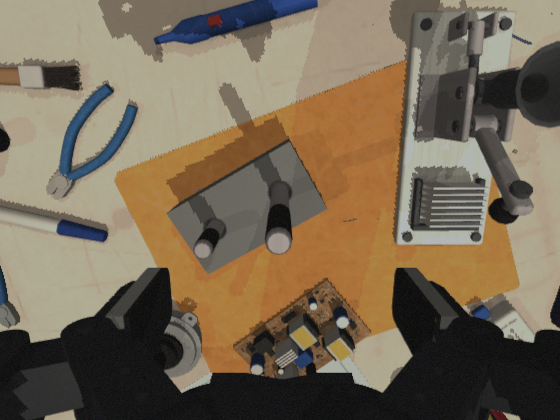

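The wrist view shows the long bar top at (279,240), the short bar at (208,245), the cup mouth at about (553,87) and the base corners at (415,12), (399,242), (517,12) and (487,243).

Run:
```python
from h import *
import pickle;c=pickle.load(open("w1.pkl","rb"))
np.set_printoptions(precision=4,suppress=True)
print("long",onz("wrist",(279,240),.18,c))
p=[onz("wrist",q,.012,c) for q in [(415,12),(399,243),(517,12),(487,243)]]
print(p,[np.degrees(np.arctan2(*(p[i+1]-p[i])[1::-1])) for i in (0,2)],np.linalg.norm(p[1]-p[0]),np.linalg.norm(p[2]-p[0]))
print("sink",onz("wrist",(449,205),.041,c))
```

```text
long [ 0.5006 -0.4551  0.18  ]
[array([ 0.4018, -0.288 ,  0.012 ]), array([ 0.6036, -0.3639,  0.012 ]), array([ 0.4349, -0.2044,  0.012 ]), array([ 0.637 , -0.2795,  0.012 ])] [np.float64(-20.620183893704578), np.float64(-20.366704715844225)] 0.2155544425388608 0.08988430634705406
sink [ 0.5716 -0.3154  0.041 ]
```

Emit:
jog_arm:
  rows:
    - [0.0,-0.001,-0.03,0.015,0]
    - [0.0,-0.001,-0.06,0.015,0]
    - [0.0,-0.001,-0.093,0.015,0]
    - [0.0,-0.001,-0.093,0.015,0]
    - [0.0,-0.001,-0.093,0.015,1]
    - [0.0,-0.001,-0.093,0.015,1]
    - [0.0,-0.001,-0.093,0.015,1]
    - [0.0,-0.001,-0.093,0.015,1]
    - [0.0,-0.001,-0.093,0.015,1]
    - [0.0,-0.001,-0.093,0.015,1]
  force: 50

```text
t: 4.15
tool_pos: [0.501, -0.4545, 0.3132]
eef_rot: [[-0.935, 0.354, 0.001], [0.354, 0.935, -0.001], [-0.002, -0.001, -1.0]]
wrist_force: [-0.2, 0.3, 7.2]
gripper_width: 0.158
finger_force: 48.9
```

Emit:
jog_arm:
  rows:
    - [0,0,0,0,1]
    - [0,0,0,0,1]
    - [0,0,0,0,1]
    - [0,0,0.01,0,1]
    - [0,0,0.02,0,1]
    - [0,0,0.03,0,1]

```text
t: 4.75
tool_pos: [0.5008, -0.4541, 0.3431]
eef_rot: [[-0.935, 0.354, -0.0], [0.354, 0.935, 0.0], [0.0, 0.0, -1.0]]
wrist_force: [-0.9, -0.5, -1.0]
gripper_width: 0.164
finger_force: 48.7
```

Emit:
jog_arm:
  rows:
    - [0,0,0.05,0,1]
    - [0,0,0.1,0,1]
    - [0,0,0.16,0,1]
    - [0,0,0.16,0,1]
    - [-0.005,0.045,0.16,0,1]
    - [-0.009,0.09,0.16,0,1]
    - [-0.014,0.135,0.16,0,1]
    - [-0.017,0.165,0.16,0,1]
    - [-0.017,0.182,0.16,0,1]
    - [-0.017,0.182,0.16,0,1]

```text
t: 5.75
tool_pos: [0.484, -0.2694, 0.5021]
eef_rot: [[-0.937, 0.35, -0.0], [0.35, 0.937, 0.002], [0.001, 0.002, -1.0]]
wrist_force: [0.5, 0.3, -1.3]
gripper_width: 0.158
finger_force: 49.2
```

Emit:
jog_arm:
  rows:
    - [0,0,-0.015,0,1]
    - [0,0,-0.03,0,1]
    - [0,0,-0.04,0,1]
    - [0,0,-0.04,0,1]
    - [0,0,-0.04,0,1]

```text
t: 6.25
tool_pos: [0.4838, -0.2727, 0.4624]
eef_rot: [[-0.935, 0.355, -0.0], [0.355, 0.935, -0.0], [0.0, -0.0, -1.0]]
wrist_force: [1.5, -0.0, -1.1]
gripper_width: 0.155
finger_force: 49.2
```

Run:
```python
from h import *
import cv2
s=ctrl.state();print(s["t"],np.round(s["tool_pos"],4),s["gripper_width"])
r=[]
for n in ("scene","side"):
    q=proj(n,(.4835,-.272,.142)).round().astype(int);print(n,q)
    im=cams.grab_frame(n)[:,:,::-1];x,y=q[0]-50,max(q[1]-60,0);print(x,y)
    r.append(cv2.resize(im[y:y+100,x:x+100],(400,400),interpolation=cv2.INTER_CUBIC))
cv2.imwrite("pics/c2.png",np.hstack(r))
```

```text
6.25 [ 0.4838 -0.2727  0.4624] 0.15503674442742757
scene [244 232]
194 172
side [238 148]
188 88
```

View pics/c2.png

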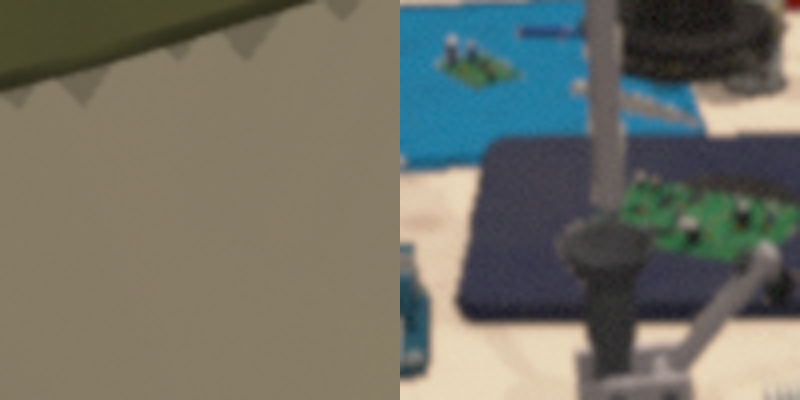

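The scene view is blocked by the arm. In the side view the bar's foot (607,207) is centred over the cup (560–652, centre about 606). I'll lower it in stages.

Emit:
jog_arm:
  rows:
    - [0,0,-0.008,0,1]
    - [0,0,-0.016,0,1]
    - [0,0,-0.024,0,1]
    - [0,0,-0.032,0,1]
    - [0,0,-0.038,0,1]
    - [0,0,-0.038,0,1]

```text
t: 6.95
tool_pos: [0.4837, -0.272, 0.4231]
eef_rot: [[-0.935, 0.354, -0.002], [0.354, 0.935, 0.0], [0.002, -0.0, -1.0]]
wrist_force: [0.9, -0.6, -1.7]
gripper_width: 0.16
finger_force: 49.2
```

Emit:
jog_arm:
  rows:
    - [0,0,-0.005,0,1]
    - [0,0,-0.01,0,1]
    - [0,0,-0.015,0,1]
    - [0,0,-0.015,0,1]

```text
t: 7.35
tool_pos: [0.4838, -0.272, 0.4085]
eef_rot: [[-0.935, 0.354, -0.001], [0.354, 0.935, 0.0], [0.001, -0.0, -1.0]]
wrist_force: [-0.4, 1.8, -2.4]
gripper_width: 0.162
finger_force: 49.2
```

In the bore with no load.

Emit:
jog_arm:
  rows:
    - [0,0,-0.004,0,1]
    - [0,0,-0.008,0,1]
    - [0,0,-0.011,0,1]
    - [0,0,-0.012,0,1]
    - [0,0,-0.012,0,1]

```text
t: 7.85
tool_pos: [0.4839, -0.2721, 0.397]
eef_rot: [[-0.935, 0.354, -0.0], [0.354, 0.935, 0.0], [0.0, -0.0, -1.0]]
wrist_force: [-1.2, 0.7, -2.3]
gripper_width: 0.161
finger_force: 49.2
```

Emit:
jog_arm:
  rows:
    - [0,0,0,0,1]
    - [0.013,-0.005,-0.001,0,1]
    - [0.025,-0.0095,-0.002,0,1]
    - [0.0375,-0.014,-0.0045,0,1]
    - [0.05,-0.019,-0.008,0,1]
    - [0.05,-0.019,-0.008,0,1]
  force: 25

```text
t: 8.45
tool_pos: [0.5342, -0.2914, 0.3889]
eef_rot: [[-0.935, 0.354, -0.002], [0.354, 0.935, 0.001], [0.002, -0.0, -1.0]]
wrist_force: [-5.2, 2.0, 5.8]
gripper_width: 0.16
finger_force: 51.4
```

Run:
```python
from h import *
import cv2
s=ctrl.state();print(s["t"],np.round(s["tool_pos"],4),s["gripper_width"],np.round(s["moment"],2),np.round(s["wrist_force"],1))
im=cams.grab_frame("side")[:,:,::-1]
cv2.imwrite("pics/c3.png",cv2.resize(im[70:230,180:340],(500,500),interpolation=cv2.INTER_CUBIC))
```

```text
8.45 [ 0.5342 -0.2914  0.3889] 0.15962065489980984 [ 0.72  1.44 -0.06] [-5.2  2.   5.8]
```

View pics/c3.png

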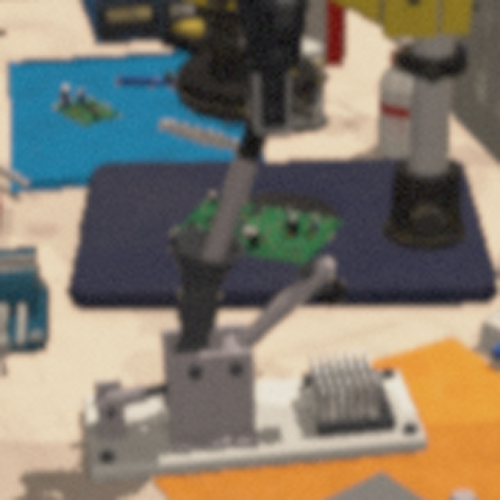

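The side view shows the bar leaning with the lever following, seated in the cup and pivoting in the pads. The raised arm is at (325,280). I'll continue along the arc.

Emit:
jog_arm:
  rows:
    - [0.012,-0.0045,-0.0045,0,1]
    - [0.0233,-0.0086,-0.01,0,1]
    - [0.0345,-0.0128,-0.0165,0,1]
    - [0.0451,-0.0168,-0.0238,0,1]
    - [0.0451,-0.0168,-0.0238,0,1]

```text
t: 9.0
tool_pos: [0.58, -0.3086, 0.3656]
eef_rot: [[-0.935, 0.354, 0.001], [0.354, 0.935, -0.001], [-0.002, -0.001, -1.0]]
wrist_force: [-3.4, 0.0, 6.4]
gripper_width: 0.158
finger_force: 51.8
```

Emit:
jog_arm:
  rows:
    - [0.01,-0.0038,-0.0082,0,1]
    - [0.0197,-0.0074,-0.0168,0,1]
    - [0.0287,-0.0107,-0.0265,0,1]
    - [0.0369,-0.0138,-0.0366,0,1]
    - [0.0369,-0.0138,-0.0366,0,1]

```text
t: 9.5
tool_pos: [0.6171, -0.322, 0.3278]
eef_rot: [[-0.936, 0.353, 0.001], [0.353, 0.936, -0.001], [-0.001, -0.001, -1.0]]
wrist_force: [0.2, -0.9, 3.7]
gripper_width: 0.161
finger_force: 48.4
```

Run:
```python
from h import *
import cv2
s=ctrl.state();print(s["t"],np.round(s["tool_pos"],4),s["gripper_width"],np.round(s["moment"],2),np.round(s["wrist_force"],1))
im=cams.grab_frame("side")[:,:,::-1]
cv2.imwrite("pics/c4.png",cv2.resize(im[70:230,180:340],(500,500),interpolation=cv2.INTER_CUBIC))
```

```text
9.5 [ 0.6171 -0.322   0.3278] 0.16115396776278823 [-0.11  0.22  0.04] [ 0.2 -0.9  3.7]
```

View pics/c4.png

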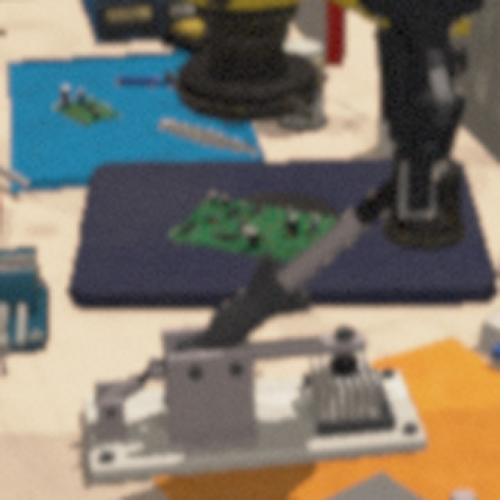

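The picture shows the arm's foot down on the heat sink at (345,360) and the bar lying with the lever. I'll nudge it to confirm the stop, then let go.

Emit:
jog_arm:
  rows:
    - [0.003,-0.001,-0.0035,0,1]
    - [0.006,-0.002,-0.007,0,1]
    - [0.006,-0.002,-0.007,0,1]
    - [0.006,-0.002,-0.007,0,1]

```text
t: 9.95
tool_pos: [0.6218, -0.3238, 0.3219]
eef_rot: [[-0.935, 0.354, 0.0], [0.354, 0.935, -0.0], [-0.0, -0.0, -1.0]]
wrist_force: [-0.6, -0.9, 3.9]
gripper_width: 0.155
finger_force: 47.3
```

Emit:
jog_arm:
  rows:
    - [0,0,0,0,0.6]
    - [0,0,0,0,0.4]
    - [0,0,0,0,0.3]
    - [0,0,0,0,0.2]
    - [0,0,0,0,0.2]
    - [0,0,0.015,0,0.2]
    - [0,0,0.04,0,0.2]
    - [0,0,0.08,0,0.2]
    - [0,0,0.12,0,0.2]
    - [0,0,0.15,0,0.2]

```text
t: 10.95
tool_pos: [0.6216, -0.3242, 0.4758]
eef_rot: [[-0.935, 0.354, 0.003], [0.354, 0.935, -0.001], [-0.003, -0.0, -1.0]]
wrist_force: [0.8, -0.4, -0.1]
gripper_width: 0.797
finger_force: 0.0
```

Run:
```python
from h import *
import cv2
s=ctrl.state();print(s["t"],np.round(s["tool_pos"],4),s["gripper_width"],np.round(s["wrist_force"],1))
im=cams.grab_frame("side")[:,:,::-1]
for P in [(.4835,-.272,.062)]:
  for th in (.74,.9):
    P=np.array(P); d=np.array([.936*np.sin(th),-.352*np.sin(th),np.cos(th)])
    print(th,[((proj("side",P+d*r)-[180,70])*500/160).round() for r in (.08,.2)])
cv2.imwrite("pics/c5.png",cv2.resize(im[70:290,180:400],(688,688),interpolation=cv2.INTER_CUBIC)[:600])
```

```text
10.95 [ 0.6216 -0.3242  0.4758] 0.7972482243787138 [ 0.8 -0.4 -0.1]
0.74 [array([268., 267.]), array([399., 125.])]
0.9 [array([282., 279.]), array([433., 159.])]
```

View pics/c5.png

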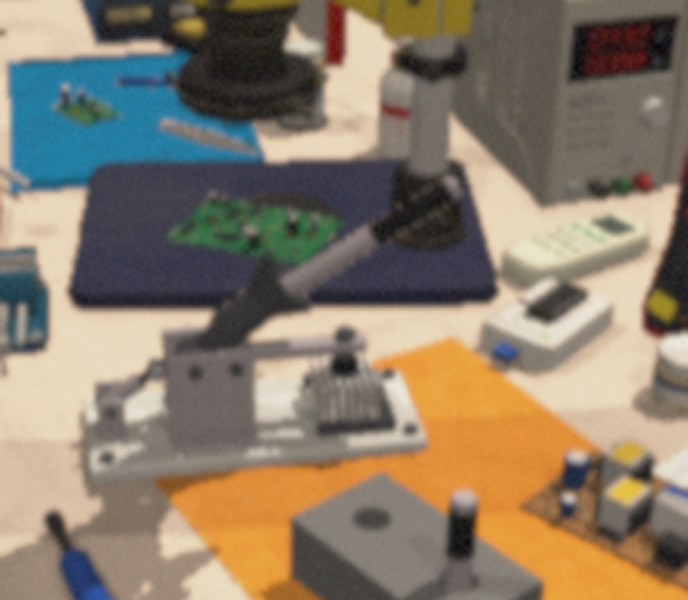

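The view shows the clamp shut, with the cup mouth at (280,280) against a predicted (282,279) for 0.90 rad. The bar stands in the socket with its top at (450,187), and the short bar is still in its well at (461,540). The gripper is clear, so I'll hand in.

```bash
python3 -c "
from plant import hand_in
print(hand_in())"
```

```text
the job is handed in; nothing more can be done
None
```

The job is handed in: in the last picture the clamp is shut at its stop, the long bar stands released in the lever's socket, and the short bar is still in its well. The interface gave no verdict.

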